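Change over the workpiece in the cam-lever jig

ROBOT

A 6-joint arm with a two-finger parallel gripper is mounted at the origin on a cart in front of the work surface, level with it; the furniture and walls round the work are solid. World frame = base frame: x ahead of the robot, y to its left, z up, the work surface at z = 0. Lengths are in m, angles in rad, forces in N, time in s.
With the tool pointing down it reaches from about 0.25 to 0.775 m from the base axis. Payload 4 kg.
Tool frame: the origin (TCP) lies midway between the tips of the shut fingers; the grasp point (between the pads) lies 19 mm behind it (robot.tcp_to_grasp is the distance from the TCP to the grasp point, in m); z points along the fingers, y is the line along which they close (so a half turn about z gives the same grasp; the last joint's range is limited). The gripper opens to 94 mm and grips with 3 to 60 N. Pads are 16 mm wide; open, the fingers measure 119 mm over their backs; the gripper's body (75 mm by 177 mm) begins 78 mm behind the grasp point.
Start: joints at [1.019, 0.087, 1.371, -0, 1.684, -0.103], TCP at [0.239, 0.496, 0.206] pointing down, gripper open.
Joint ranges: [-3.1, 3.1], [-0.76, 2.03], [0.27, 2.55], [-1.08, 4.22], [0.17, 2.65], [-2.57, 2.57]. Speed limits (rad/s): [2.79, 2.79, 3.14, 3.14, 3.14, 3.14].

INTERFACE

Orientations are given as [roll, pitch, yaw] about the fixed x, y, z axes, in that order (R = Rz(yaw) Ry(pitch) Rx(roll)).
In Python, from bench import robot, viewer gives the robot as it stands. The module is installed in compiled form; this text tells all that it offers.
- The arm moves only by the shell command python3 -m handwheel 'ROWS' [OPENING]. ROWS is JSON, a list of rows, each a list of 6 numbers: the shift along the tool's x, y, z in units of 0.2 m (1.0 is 0.2 m), then the turn, a rotation vector about the tool's x, y, z in units of 30 degrees (1.0 is 30 degrees). In form: [[x, y, z, wx, wy, wz], ...]. A call has 1 to 10 rows; each row is the pose to reach, as a shift and turn from the pose commanded when the call began, along the tool's axes at that moment; what a row does not reach only later rows make up. A row lasts 1/12 s, in which the tool goes at most 41.7 mm and 7.16 degrees, less where a joint would pass 70% of its speed; a pose out of reach is approached as far as the arm can. A call with a number of a shift or a turn outside -1 to 1 is refused whole. A call with a gripper value outside its range is refused whole. OPENING is the gripper's target within -1 to 1 (shut at 1, half-way at 0, fully open at -1), set as the call begins (- or left out, the last holds). The fingers move at their own pace and stop on an object; the grip force is fixed at half the most. Time passes only in rows, so rows that repeat a pose let the fingers close. It gives the time, the measured TCP pose, the force, the opening and the grip force at its end, in the units of the state.
- robot.get_obs(): the state, without advancing time (a new reading comes with each control period).
- viewer.snapshot(name): name is "scene" or "top" or "wrist"; returns the picture (400x640x3 uint8, red, green, blue); there is no depth.
- viewer.calibration(name): a dict with "fx", "fy", "cx", "cy" (pixels), "k1" (the pictures are not rectified: a ray, as slopes to the right and down, at radius r is drawn at 1 + k1 r^2 times it, then the intrinsics apply), "R" (3x3) and "t" (3): a world point X has camera coordinates R X + t. Camera axes: x right, y down, z forward; pixel columns grow to the right and rows downward; lengths in m; the calibration is good to about 2 mm. A picture is of the moment at which its call begins: read the wrist's pose just before it. calibration takes no time and is no camera call; for the wrist camera it gives the pose at the moment of the call.
- robot.close_job(): hands the job in; it is judged then, once.
The state is a dict: "time": time; "joint_positions": joint angles; "qvel": joint speeds; "joint_torque": joint torques, N m; "tool_pos": TCP position; "ee_rot": TCP orientation; "wrist_force": force on the tool from outside, world axes, zero at the start; "wrist_torque": the same for the moment, N m; "width": finger opening in m; "finger_force": force on a finger pad.
Only numpy, scipy, OpenCV 4.12 (cv2) and the standard library are available. Lean on these libraries where they do the work, as an engineer would, in place of code of your own. Each camera call takes 0.05 s, during which the arm holds its last target. There are 200 camera calls.

TASK

The long pale offcut clamped in the cam-lever jig is finished, and the short brown block lying in the parts tray is the next to be worked: make the two change places, setting one aside on a clear patch of bench meanwhile. Keep both the same way up; finish with the short block in the jig, flat on the board and close up against both the fence and the end stop, with the cam lever swung shut so that the cam grips it firmly, and with the long offcut lying flat in the tray pocket that the short block came from. Leave the other things on the bench and in the tray as they are.

Things in the scene. Friction and masses are not known exactly. Their poses are not given: they have to be found in the camera images.
- long_block_c (a point): centre of the long pale timber offcut with a dark knot, 45 x 140 x 28 mm (its x, y, z), about 0.1 kg; z up, y along its length. At the start it lies in the jig, its length along the fence, held by the cam; its long side touches the fence.
- short_block_c (a point): centre of the short brown timber block, 50 x 70 x 45 mm (its x, y, z), about 0.1 kg; z up, y along its 70 mm length. At the start it stands 45 mm high in the long pocket of the tray, its length along the pocket.
- jig: plywood work holder fixed to the bench; origin under the board on the bench, x towards the fence, y towards the end stop, z up. Board 12 mm thick, x -85..+65, y -100..+100 mm. Fence (x +30..+54, y -90..+76 mm), end stop (x -7..+29, y +60..+76 mm), cam and lever bar all rise 12 mm above the board, to z = 24 mm; the pivot bolt head to 30 mm, the knob to 70 mm.
- jig_seat (a point): the inner corner on the board where the planes of the fence face (jig x = +30 mm) and of the end stop face (jig y = +60 mm) meet, axes as the jig. A block lies on the board, length along y, a long side on the fence and an end at the end stop: the short block's centre is then at x -25, y -35, z +22.5 mm from here.
- lever_angle (a joint): lever angle about the pivot, rad: 0 is fully open (a stop), where the cam leaves 62 mm up to the fence; it grows on closing, anticlockwise from above. The cam meets a 50 mm wide block at about 1.06, a 45 mm one at 1.58 (the start). A stiff pivot (0.25 N m) holds it where it is left. In the jig frame the knob lies from the pivot in the direction pi + this angle (from +x towards +y): at 0 towards the robot.
- lever_knob (a point): centre of the upper, straight part of the black upright knob at the lever's end, 120 mm from the pivot's axis and 53 mm above the bench; the knob is 22 mm thick there and stands from 36 to 70 mm above the bench. It does not turn on the lever.
- cam_pivot (a point): on the lever's pivot axis, 18 mm above the bench (jig x -49.3, y +22 mm)
- cam_lever: the red lever with its round eccentric cam, radius 25 mm, 12 mm thick, centre 12 mm off the pivot; origin on the pivot axis at the top of the board. Turned about 0.05 rad past first touch it presses the block hard on the fence, and keeps its grip when the lever is let go; 5 to 10 N at the knob is ample, forcing it much harder tips the block out.
- tray: open wooden tray fixed to the bench, 78 x 272 mm outside (x, y), walls 6 mm thick and 16 mm high over the bench, floor 6 mm thick; origin under its centre, y along its length. Long pocket, 66 x 154 mm inside, centre y = -53 mm: holds the short block at the start. Other pocket, 66 x 100 mm, centre y = +80 mm: holds the small offcut.
- long_pocket (a point): centre of the floor of the tray's long pocket, 6 mm above the bench; y along the pocket
- small_offcut_c (a point): centre of a dark timber offcut, 60 x 90 x 20 mm (x, y, z), lying in the tray's other pocket; leave it
- plane_c (a point): half-way up the block plane, 48 x 155 x 58 mm (x, y, z), that stands on its sole before the tray; leave it
- glue_c (a point): half-way up the upright glue bottle, 41 x 58 x 200 mm (x, y, z), that stands between and behind jig and tray; leave it
- can_c (a point): half-way up the upright blue spray can, 54 mm thick and 205 mm tall, that stands between jig and tray, nearer the robot than the glue bottle; leave it
- measure_c (a point): half-way up the yellow tape measure, 37 x 82 x 60 mm (x, y, z), standing near the front edge; leave it. All other things lie fixed at the back of the bench (x over 0.75) or at its ends (more than 0.43 to either side).
- short_block: the short brown block itself; origin at the centre of its underside
- long_block: the long pale offcut itself; origin at the centre of its underside
Mind the look-alikes: they are no part of the job. Of the things that look like the long_block, the largest one is meant.

How it is judged:
At the end, for the whole second after the job is handed in: The short block stands upright and square in the jig (7 cm length along the fence, within 4 degrees), flat on the board, within 3 mm of the fence and 6 mm of the end stop, and the cam presses on it with more than 4 N; the long offcut lies flat on the floor of the tray's long pocket; both at rest (x of short_block_c in the frame of jig between 0.002 and 0.008 m and y of short_block_c in the frame of jig between 0.019 and 0.028 m and z of short_block_c in the frame of jig between 0.0315 and 0.0375 m and angle between short_block_c's own z axis and vertical below 0.07 rad and angle between the y axis of short_block_c and the y axis of jig, either way round below 0.07 rad and contact force between cam_lever and short_block above 4 N and x of long_block_c in the frame of long_pocket between -0.014 and 0.014 m and y of long_block_c in the frame of long_pocket between -0.012 and 0.012 m and z of long_block_c in the frame of long_pocket between 0.011 and 0.017 m and angle between long_block_c's own z axis and vertical below 0.05 rad and linear speed of each of short_block, long_block below 0.02 m/s); the robot touches nothing.
It fails at once if the small offcut in the tray is shoved more than 15 mm or tipped (distance of small_offcut_c from where it was at the start of the episode above 0.015 m or angle between small_offcut_c's own z axis and vertical above 0.35 rad).
It fails at once if the block plane is shoved more than 15 mm or tipped (distance of plane_c from where it was at the start of the episode above 0.015 m or angle between plane_c's own z axis and vertical above 0.35 rad).
It fails at once if the glue bottle is shoved more than 15 mm or tipped (distance of glue_c from where it was at the start of the episode above 0.015 m or angle between glue_c's own z axis and vertical above 0.35 rad).
It fails at once if the tape measure is shoved more than 15 mm or tipped (distance of measure_c from where it was at the start of the episode above 0.015 m or angle between measure_c's own z axis and vertical above 0.35 rad).
It fails at once if the spray can is shoved more than 15 mm or tipped (distance of can_c from where it was at the start of the episode above 0.015 m or angle between can_c's own z axis and vertical above 0.35 rad).
It also fails if it takes over 72 s, if anything falls off the work surface, if the arm or the gripper's body presses on something with over 40 N, if the wrist force passes 120 N, or if a joint passes its speed limit or range.

## Working session

There is one attempt and no reset: what is moved stays moved. The work goes in short steps, Python scripts to look and compute and a shell command to move; the robot and the scene stay as the last step left them, time stands still between calls to the robot, and variables do not carry over. Pictures are saved under pics/ and viewed, at most 10 in all, crops included, and the job is handed in when it is done.

```bash
mkdir -p pics; cat > h.py <<'E'
import numpy as np, cv2
from bench import robot, viewer
def ray(cal,u,v):
    x=(u-cal['cx'])/cal['fx'];y=(v-cal['cy'])/cal['fy'];xd,yd=x,y
    for _ in range(20):
        s=1+cal['k1']*(x*x+y*y);x,y=xd/s,yd/s
    R=np.array(cal['R']);return -R.T@np.array(cal['t']),R.T@np.array([x,y,1])
def onz(cal,u,v,z):
    c,d=ray(cal,u,v);return c+d*(z-c[2])/d[2]
def proj(cal,X):
    p=np.array(cal['R'])@np.array(X,float)+np.array(cal['t']);x,y=p[:2]/p[2];s=1+cal['k1']*(x*x+y*y)
    return cal['fx']*x*s+cal['cx'],cal['fy']*y*s+cal['cy']
def save(n,f):
    c=viewer.calibration(n);im=viewer.snapshot(n);cv2.imwrite('pics/'+f,im[:,:,::-1]);return c,im
E
python3 - <<'E'
from h import *
for n in('top','scene'):
    c,_=save(n,n+'0.png');print(n,{k:np.round(v,3).tolist() for k,v in c.items()})
o=robot.get_obs();print(o)
E
```

```text
top {'fx': 504.671, 'fy': 504.671, 'cx': 321.195, 'cy': 203.857, 'k1': -0.077, 'R': [[0.011, -1.0, 0.002], [-0.997, -0.011, -0.072], [0.072, -0.001, -0.997]], 't': [-0.035, 0.545, 1.443]}
scene {'fx': 423.521, 'fy': 423.521, 'cx': 320.257, 'cy': 200.003, 'k1': -0.069, 'R': [[0.624, -0.782, -0.007], [-0.635, -0.501, -0.588], [0.456, 0.371, -0.809]], 't': [-0.388, 0.386, 1.336]}
{'time': 0.1, 'joint_positions': array([ 1.01889909e+00,  8.78877110e-02,  1.37211523e+00, -3.57548442e-05,
        1.68359336e+00, -1.03092906e-01]), 'qvel': array([ 7.77584600e-04, -1.30664971e-03, -3.31641731e-03, -7.36412718e-04,
        8.05426070e-06, -2.58461757e-04]), 'joint_torque': array([ 2.74367456e-03, -3.41251659e+01, -3.03301263e+01,  7.20870355e-02,
        3.03641323e-02, -6.55143890e-05]), 'tool_pos': array([0.23838677, 0.49509727, 0.20441147]), 'ee_rot': array([-3.13959599e+00, -1.70849191e-04,  2.69278416e+00]), 'wrist_force': array([0.28044238, 0.29685731, 0.19919991]), 'wrist_torque': array([0.00431001, 0.01944568, 0.02637068]), 'finger_force': 0.0, 'width': 0.09434247814667093}
```

View pics/top0.png

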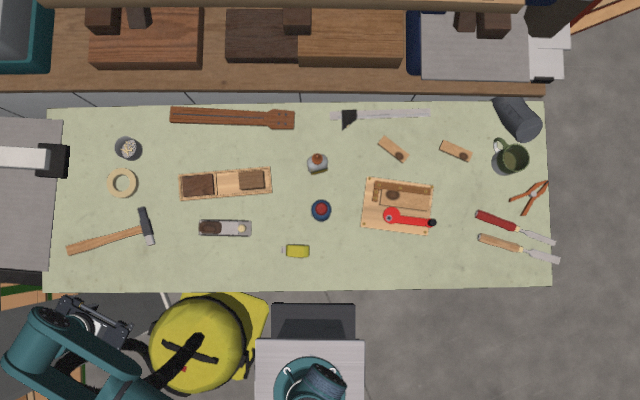

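View pics/scene0.png

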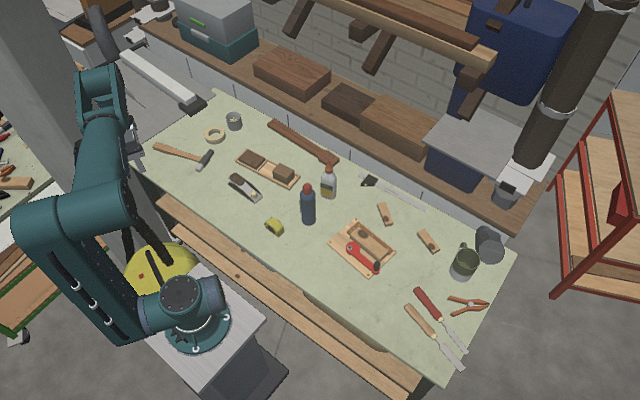

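The top view shows the jig at about (398,206), tray at (225,183), plane (225,228), can (320,210), glue (317,162) and measure (297,251). The scene view agrees. Next I zoom in on the jig and tray.

```bash
python3 - <<'E'
import cv2,numpy as np
im=cv2.imread('pics/top0.png')
a=cv2.resize(im[165:245,350:450],None,fx=7,fy=7,interpolation=cv2.INTER_CUBIC)[:,:700]
b=cv2.resize(im[160:205,170:285],None,fx=6,fy=6,interpolation=cv2.INTER_CUBIC)
cv2.imwrite('pics/jig.png',a);cv2.imwrite('pics/tray.png',b)
E
```

```text
(no output)
```

View pics/jig.png

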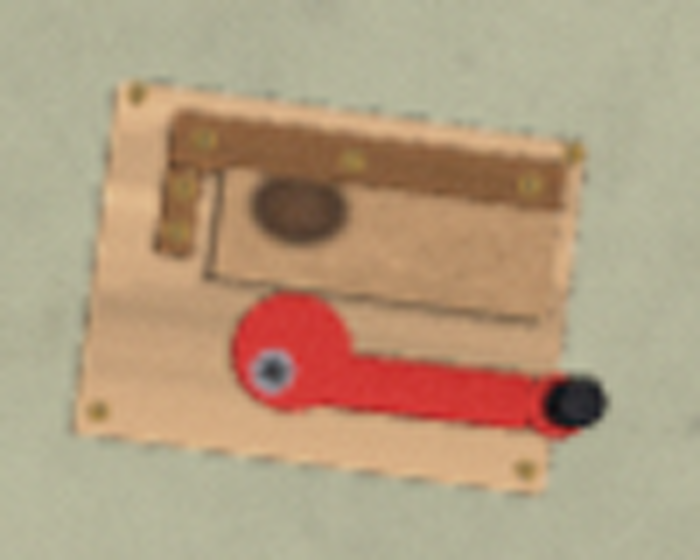

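View pics/tray.png

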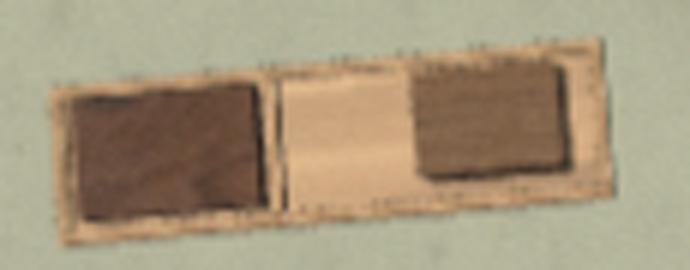

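The board's corners in the jig crop are (118,82), (582,145), (545,492) and (78,433), the pivot is at (272,371) and the knob top at (577,400). In the tray crop the tray's corners are (50,87), (601,38), (614,197) and (62,245). The top face of the short block runs from (412,62) to (568,170).

```bash
cat > m.py <<'E'
from h import *
c=viewer.calibration('top')
def pts(P,k,o,z): return np.array([onz(c,(p[0]+.5)/k-.5+o[0],(p[1]+.5)/k-.5+o[1],z)[:2] for p in P])
def fit(L,W):
    L=np.array(L);a=L-L.mean(0);b=W-W.mean(0)
    t=np.arctan2((a[:,0]*b[:,1]-a[:,1]*b[:,0]).sum(),(a*b).sum())
    R=np.array([[np.cos(t),-np.sin(t)],[np.sin(t),np.cos(t)]]);o=W.mean(0)-R@L.mean(0)
    print('org',o.round(4),'yaw',round(t,4),'res mm',((W-(L@R.T+o))*1e3).round(1).tolist());return o,R,t
jo,jR,jt=fit([[.065,.1],[.065,-.1],[-.085,-.1],[-.085,.1]],pts([(118,82),(582,145),(545,492),(78,433)],7,(350,165),.012))
to,tR,tt=fit([[.039,.136],[.039,-.136],[-.039,-.136],[-.039,.136]],pts([(50,87),(601,38),(614,197),(62,245)],6,(170,160),.016))
E
python3 - <<'E'
from m import *
J=lambda x,y:(jo+jR@[x/1e3,y/1e3]).round(4)
print('pivot meas',pts([(272,371)],7,(350,165),.03),'exp',J(-49.3,22))
print('knob meas',pts([(577,400)],7,(350,165),.07))
L=pts([(222,168),(562,208),(540,318),(210,278)],7,(350,165),.040);print('long',L.mean(0),L)
print('seat',J(30,60),'short goal',J(5,25))
print('pocket',(to+tR@[0,-.053]).round(4))
S=pts([(412,60),(560,58),(572,170),(424,180)],6,(170,160),.051);print('short',S.mean(0),S)
print(np.linalg.norm(np.diff(np.vstack([S,S[:1]]),axis=0),axis=1),np.linalg.norm(np.diff(np.vstack([L,L[:1]]),axis=0),axis=1))
for n,p in dict(can=(320,203),glue=(316,156),plane=(225,228),meas=(297,250)).items():
  print(n,onz(c,*p,dict(can=.2,glue=.2,plane=.05,meas=.06)[n])[:2].round(3))
cw=viewer.calibration('wrist');print('wristcam',-np.array(cw['R']).T@cw['t'],np.round(cw['R'],3))
E
```

```text
org [ 0.5531 -0.2509] yaw -0.116 res mm [[-0.9, -1.2], [-2.0, 2.5], [1.7, 1.3], [1.2, -2.6]]
org [0.6032 0.2537] yaw 0.0982 res mm [[0.0, -0.2], [-0.1, 0.7], [-0.2, 0.5], [0.2, -1.0]]
pivot meas [[ 0.50722676 -0.22253988]] exp [ 0.5067 -0.2233]
knob meas [[ 0.49499222 -0.3397349 ]]
long [ 0.55969968 -0.26703279] [[ 0.58976263 -0.20055825]
 [ 0.5749111  -0.34056928]
 [ 0.52959179 -0.331274  ]
 [ 0.5445332  -0.19572964]]
seat [ 0.5899 -0.1948] short goal [ 0.561  -0.2266]
pocket [0.6084 0.201 ]
short [0.61180156 0.17041527] [[0.63867903 0.20916513]
 [0.6403122  0.13859107]
 [0.58685325 0.1318227 ]
 [0.58136176 0.20208216]]
[0.07059296 0.05388572 0.07047374 0.05775325] [0.14079651 0.04626276 0.13636538 0.04548644]
can [ 0.535 -0.026]
glue [ 0.655 -0.014]
plane [0.472 0.243]
meas [0.412 0.038]
wristcam [0.17466434 0.5258863  0.38332164] [[ 0.433  0.901 -0.   ]
 [ 0.873 -0.42   0.247]
 [ 0.222 -0.107 -0.969]]
```

```bash
cat > plan.py <<'E'
# usage: plan.py x,y,z,yaw x,y,z,yaw ... ; prints rows per call, chained from the measured pose
import sys,numpy as np
from h import robot
from scipy.spatial.transform import Rotation as Ro
o=robot.get_obs();p=o['tool_pos'];yaw=o['ee_rot'][2]
print('now',p.round(4),round(yaw,3),'F',o['wrist_force'].round(1),'w',round(o['width'],4),'t',round(o['time'],2))
for a in sys.argv[1:]:
    t=np.array([float(v) for v in a.split(',')]);R=Ro.from_euler('xyz',[np.pi,0,yaw]).as_matrix()
    d=R.T@(t[:3]-p);w=-np.degrees((t[3]-yaw+np.pi)%(2*np.pi)-np.pi)
    n=max(np.linalg.norm(d)/.0417,abs(w)/7.16)
    print(a,'->',(d/.2).round(3).tolist(),'wz',round(w/30,3),'rows>=',round(n,1));p,yaw=t[:3],t[3]
E
python3 plan.py .37,.40,.2,2.18 .50,.27,.2,1.669 .611,.1705,.17,1.669
```

```text
now [0.2384 0.4951 0.2044] 2.693 F [0.3 0.3 0.2] w 0.0943 t 0.1
.37,.40,.2,2.18 -> [-0.799, -0.143, 0.022] wz 0.979 rows>= 4.1
.50,.27,.2,1.669 -> [-0.905, 0.161, 0.0] wz 0.976 rows>= 4.4
.611,.1705,.17,1.669 -> [-0.55, 0.504, 0.15] wz -0.0 rows>= 3.6
```

```bash
python3 -m handwheel '[[-0.8,-0.143,0.02,0,0,0.98],[-0.8,-0.143,0.02,0,0,0.98],[-0.8,-0.143,0.02,0,0,0.98],[-0.8,-0.143,0.02,0,0,0.98],[-0.8,-0.143,0.02,0,0,0.98]]' && python3 -m handwheel '[[-0.9,0.16,0,0,0,0.976],[-0.9,0.16,0,0,0,0.976],[-0.9,0.16,0,0,0,0.976],[-0.9,0.16,0,0,0,0.976],[-0.9,0.16,0,0,0,0.976]]' && python3 -m handwheel '[[-0.55,0.5,0.15,0,0,0],[-0.55,0.5,0.15,0,0,0],[-0.55,0.5,0.15,0,0,0],[-0.55,0.5,0.15,0,0,0],[-0.55,0.5,0.15,0,0,0],[-0.55,0.5,0.15,0,0,0],[-0.55,0.5,0.15,0,0,0]]'
python3 plan.py .611,.1705,.1,1.669; python3 -c "
from h import *
c,_=save('wrist','w1.png');import pickle;pickle.dump(c,open('w1.pkl','wb'))"
```

```text
time: 0.52
tool_pos: [0.375, 0.3961, 0.2003]
ee_rot: [-3.141, 0.004, 2.168]
wrist_force: [-0.3, -0.5, 0.6]
width: 0.094
finger_force: 0.0
time: 0.93
tool_pos: [0.5021, 0.2675, 0.2006]
ee_rot: [-3.142, 0.002, 1.661]
wrist_force: [0.0, 0.4, -0.6]
width: 0.0932
finger_force: 0.0
time: 1.52
tool_pos: [0.6092, 0.1722, 0.1712]
ee_rot: [-3.14, -0.001, 1.67]
wrist_force: [-0.8, -0.5, 0.8]
width: 0.0943
finger_force: 0.0
now [0.6092 0.1722 0.1712] 1.67 F [-0.8 -0.5  0.8] w 0.0943 t 1.52
.611,.1705,.1,1.669 -> [-0.009, 0.008, 0.356] wz 0.001 rows>= 1.7
```

View pics/w1.png

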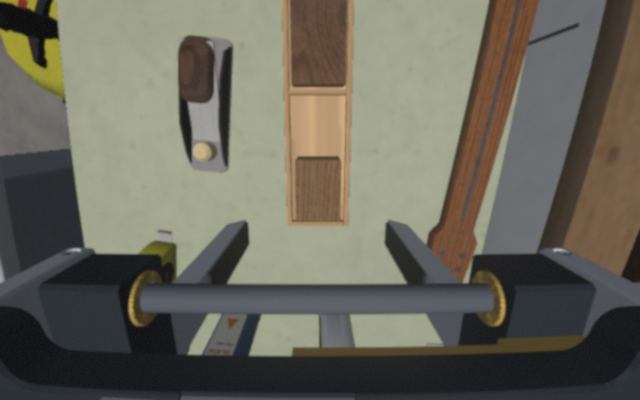

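The wrist view shows the short block's top at (295–341, 157–222), the divider at row 91 and the near wall at row 223.

```bash
python3 - <<'E'
from h import *;import pickle
c=pickle.load(open('w1.pkl','rb'))
S=np.array([onz(c,*p,.051)[:2] for p in[(295.5,157),(340.5,157),(341.5,221),(294,221)]]);print(S.round(4).tolist(),S.mean(0))
T=np.array([onz(c,*p,.016)[:2] for p in[(283.5,0),(353,0),(349,224),(288,224)]]);print(T.round(4).tolist())
im=cv2.imread('pics/w1.png');cv2.imwrite('pics/w1c.png',cv2.resize(im[80:235,270:365],None,fx=5,fy=5,interpolation=cv2.INTER_CUBIC)[:600])
E
python3 plan.py .6115,.171,.022,1.669
```

```text
[[0.5834, 0.2089], [0.6315, 0.2137], [0.6413, 0.1419], [0.5876, 0.1366]] [0.61094706 0.17526744]
[[0.5543, 0.3718], [0.6285, 0.3792], [0.6558, 0.1271], [0.5786, 0.1194]]
now [0.6091 0.1726 0.1718] 1.67 F [-0.  -0.4  0.5] w 0.0941 t 1.57
.6115,.171,.022,1.669 -> [-0.009, 0.011, 0.749] wz 0.003 rows>= 3.6
```

View pics/w1c.png

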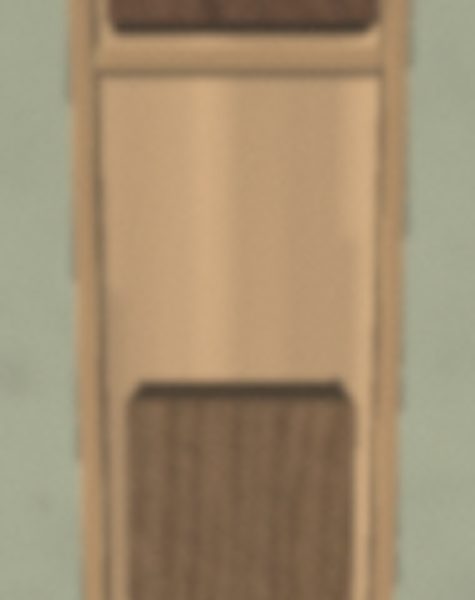

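```bash
python3 -m handwheel '[[0,0.006,0.4,0,0,0],[0,0.006,0.65,0,0,0],[0,0.006,0.745,0,0,0],[0,0.006,0.745,0,0,0],[0,0.006,0.745,0,0,0],[0,0.006,0.745,0,0,0],[0,0.006,0.745,0,0,0]]' && python3 -m handwheel '[[0,0,0,0,0,0],[0,0,0,0,0,0],[0,0,0,0,0,0],[0,0,0,0,0,0],[0,0,0,0,0,0],[0,0,0,0,0,0],[0,0,0,0,0,0]]' 1; python3 plan.py .61,.171,.15,1.669 .44,.13,.15,1.65 .42,-.05,.15,1.57 .39,-.11,.13,1.57 .39,-.11,.018,1.57
```

```text
time: 2.15
tool_pos: [0.6124, 0.1728, 0.0256]
ee_rot: [3.137, -0.001, 1.67]
wrist_force: [1.1, -0.6, 1.3]
width: 0.0941
finger_force: 0.0
time: 2.73
tool_pos: [0.611, 0.1713, 0.0225]
ee_rot: [-3.141, -0.0, 1.668]
wrist_force: [-1.5, -1.0, 0.5]
width: 0.0506
finger_force: 0.3
now [0.611  0.1713 0.0225] 1.668 F [-1.5 -1.   0.5] w 0.0506 t 2.73
.61,.171,.15,1.669 -> [-0.001, -0.005, -0.638] wz -0.001 rows>= 3.1
.44,.13,.15,1.65 -> [-0.121, -0.866, -0.0] wz 0.036 rows>= 4.2
.42,-.05,.15,1.57 -> [-0.889, -0.171, -0.0] wz 0.153 rows>= 4.3
.39,-.11,.13,1.57 -> [-0.3, -0.15, 0.1] wz -0.0 rows>= 1.7
.39,-.11,.018,1.57 -> [0.0, -0.0, 0.56] wz -0.0 rows>= 2.7
```

```bash
python3 -m handwheel '[[0,0,0,0,0,0],[0,0,0,0,0,0],[0,0,-0.2,0,0,0],[0,0,-0.4,0,0,0],[0,0,-0.638,0,0,0],[0,0,-0.638,0,0,0],[0,0,-0.638,0,0,0],[0,0,-0.638,0,0,0]]' && python3 -m handwheel '[[-0.12,-0.9,0,0,0,0.036],[-0.12,-0.9,0,0,0,0.036],[-0.12,-0.9,0,0,0,0.036],[-0.12,-0.9,0,0,0,0.036],[-0.12,-0.9,0,0,0,0.036],[-0.12,-0.9,0,0,0,0.036]]' ; python3 plan.py .39,-.05,.15,1.57 .39,-.11,.13,1.57 .39,-.11,.018,1.57
```

```text
time: 3.4
tool_pos: [0.6108, 0.1714, 0.1496]
ee_rot: [-3.141, -0.0, 1.669]
wrist_force: [-0.1, 0.1, -1.6]
width: 0.0497
finger_force: 30.0
time: 3.9
tool_pos: [0.4293, 0.1292, 0.1466]
ee_rot: [-3.134, 0.001, 1.65]
wrist_force: [0.6, -1.0, 0.5]
width: 0.0498
finger_force: 30.0
now [0.4293 0.1292 0.1466] 1.65 F [ 0.6 -1.   0.5] w 0.0498 t 3.9
.39,-.05,.15,1.57 -> [-0.877, -0.267, -0.017] wz 0.153 rows>= 4.4
.39,-.11,.13,1.57 -> [-0.3, 0.0, 0.1] wz -0.0 rows>= 1.5
.39,-.11,.018,1.57 -> [0.0, -0.0, 0.56] wz -0.0 rows>= 2.7
```

```bash
python3 -m handwheel '[[-0.88,-0.267,0,0,0,0.153],[-0.88,-0.267,0,0,0,0.153],[-0.88,-0.267,0,0,0,0.153],[-0.88,-0.267,0,0,0,0.153],[-0.88,-0.267,0,0,0,0.153],[-0.88,-0.267,0,0,0,0.153]]' && python3 -m handwheel '[[-0.3,0,0.1,0,0,0],[-0.3,0,0.1,0,0,0],[-0.3,0,0.3,0,0,0],[-0.3,0,0.45,0,0,0],[-0.3,0,0.45,0,0,0],[-0.3,0,0.45,0,0,0],[-0.3,0,0.45,0,0,0]]' ; python3 plan.py .39,-.11,.018,1.57
```

```text
time: 4.4
tool_pos: [0.394, -0.0528, 0.148]
ee_rot: [-3.138, 0.0, 1.564]
wrist_force: [0.1, -0.4, -1.5]
width: 0.05
finger_force: 30.0
time: 4.98
tool_pos: [0.3959, -0.1093, 0.0608]
ee_rot: [3.141, -0.0, 1.571]
wrist_force: [-0.5, -0.7, 0.1]
width: 0.0496
finger_force: 30.0
now [ 0.3959 -0.1093  0.0608] 1.571 F [-0.5 -0.7  0.1] w 0.0496 t 4.98
.39,-.11,.018,1.57 -> [-0.003, -0.03, 0.214] wz 0.001 rows>= 1.0
```

```bash
python3 -m handwheel '[[0,0,0.1,0,0,0],[0,0,0.18,0,0,0],[0,0,0.215,0,0,0],[0,0,0.215,0,0,0],[0,0,0.215,0,0,0],[0,0,0.215,0,0,0]]' && python3 -m handwheel '[[0,0,0,0,0,0],[0,0,0,0,0,0],[0,0,0,0,0,0],[0,0,0,0,0,0],[0,0,0,0,0,0]]' -1; python3 plan.py .396,-.109,.12,1.571 .42,-.29,.15,1.571 ; python3 - <<'E'
from m import *
c70=pts([(577,400)],7,(350,165),.07)[0]
k=c70;pv=jo+jR@[-.0493,.022];d=k-pv;print('knob r',np.linalg.norm(d),'ang',(np.arctan2(d[1],d[0])-jt-np.pi)%(2*np.pi))
for a in(1.58,1.06,1.11,.7,.3,.1):
    f=jt+np.pi+a;print(a,(pv+.12*np.array([np.cos(f),np.sin(f)])).round(4),'radial yaw',round((f+np.pi)%(2*np.pi)-np.pi,3))
E
```

```text
time: 5.48
tool_pos: [0.3963, -0.1101, 0.0188]
ee_rot: [3.139, 0.001, 1.57]
wrist_force: [0.4, 0.4, -0.8]
width: 0.05
finger_force: 30.0
time: 5.9
tool_pos: [0.395, -0.1098, 0.0173]
ee_rot: [3.141, 0.0, 1.57]
wrist_force: [0.7, -0.5, 0.6]
width: 0.0797
finger_force: 0.0
now [ 0.395  -0.1098  0.0173] 1.57 F [ 0.7 -0.5  0.6] w 0.0797 t 5.9
.396,-.109,.12,1.571 -> [0.004, 0.005, -0.513] wz -0.003 rows>= 2.5
.42,-.29,.15,1.571 -> [-0.905, 0.12, -0.15] wz -0.0 rows>= 4.4
org [ 0.5531 -0.2509] yaw -0.116 res mm [[-0.9, -1.2], [-2.0, 2.5], [1.7, 1.3], [1.2, -2.6]]
org [0.6032 0.2537] yaw 0.0982 res mm [[0.0, -0.2], [-0.1, 0.7], [-0.2, 0.5], [0.2, -1.0]]
knob r 0.11699291581476949 ang 1.5865451851638506
1.58 [ 0.4939 -0.3426] radial yaw -1.678
1.06 [ 0.4363 -0.3205] radial yaw -2.198
1.11 [ 0.4413 -0.3239] radial yaw -2.148
0.7 [ 0.4066 -0.2895] radial yaw -2.558
0.3 [ 0.3887 -0.2453] radial yaw -2.958
0.1 [ 0.3867 -0.2214] radial yaw 3.126
```

```bash
python3 -m handwheel '[[0,0,-0.1,0,0,0],[0,0,-0.3,0,0,0],[0,0,-0.515,0,0,0],[-0.2,0.1,-0.7,0,0,0],[-0.5,0.3,-0.87,0,0,0],[-0.9,0.5,-0.87,0,0,0.2],[-0.9,0.5,-0.87,0,0,0.2],[-0.9,0.5,-0.87,0,0,0.2],[-0.9,0.5,-0.87,0,0,0.2],[-0.9,0.5,-0.87,0,0,0.2]]' -0.2 && python3 -m handwheel '[[-0.25,0,0,0,0,0],[-0.25,0,0,0,0,0],[-0.25,0,0,0,0,0],[-0.25,0,0,0,0,0],[-0.25,0,0,0,0,0]]' ; python3 plan.py .494,-.341,.05,1.463;  python3 -c "
from h import *
c,_=save('wrist','w2.png');import pickle;pickle.dump(c,open('w2.pkl','wb'))
im=cv2.imread('pics/w2.png')
cv2.imwrite('pics/w2c.png',cv2.resize(im[0:270,200:440],None,fx=2.2,fy=2.2,interpolation=cv2.INTER_CUBIC))"
```

```text
time: 6.73
tool_pos: [0.4957, -0.2932, 0.1906]
ee_rot: [3.141, 0.001, 1.462]
wrist_force: [-0.4, 0.6, 0.9]
width: 0.0564
finger_force: 0.0
time: 7.15
tool_pos: [0.4893, -0.3379, 0.1911]
ee_rot: [-3.141, -0.001, 1.466]
wrist_force: [-0.2, 0.4, -0.5]
width: 0.0565
finger_force: 0.0
now [ 0.4893 -0.3379  0.1911] 1.466 F [-0.2  0.4 -0.5] w 0.0565 t 7.15
.494,-.341,.05,1.463 -> [-0.013, 0.025, 0.706] wz 0.006 rows>= 3.4
```

View pics/w2c.png

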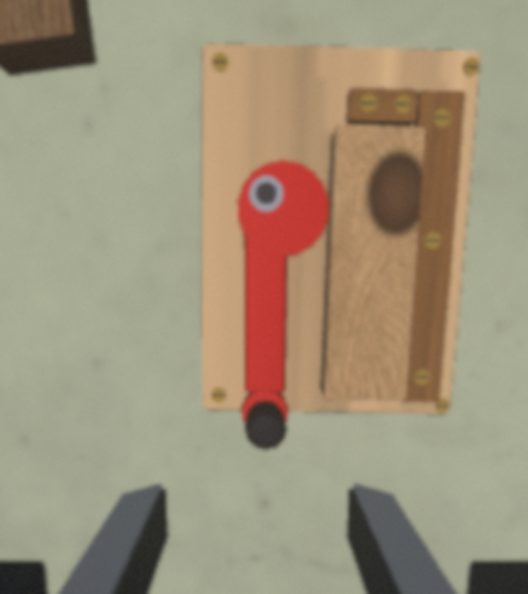

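The wrist crop shows the board's corners at (203,46), (479,53), (448,413) and (203,409). The pivot is at (266,193), the knob top at (265,425), and the inner corner of fence and stop near (420,124).

```bash
python3 - <<'E'
from h import *;import pickle,m
c=pickle.load(open('w2.pkl','rb'))
f=lambda p,z:onz(c,p[0]/2.2+200,p[1]/2.2,z)[:2]
o,R,t=m.fit([[-.085,.1],[.065,.1],[.065,-.1],[-.085,-.1]],np.array([f(p,.012) for p in[(203,46),(479,53),(448,413),(203,409)]]))
print('pivot',f((266,193),.03),o+R@[-.0493,.022],'knob',f((265,425),.07))
print('stop/fence corner',f((420,124),.024),o+R@[.03,.06])
L=np.array([f(p,.04) for p in[(338,126),(424,128),(408,402),(325,398)]]);print('long',L.mean(0),(L-o)@R)
E
```

```text
org [ 0.5531 -0.2509] yaw -0.116 res mm [[-0.9, -1.2], [-2.0, 2.5], [1.7, 1.3], [1.2, -2.6]]
org [0.6032 0.2537] yaw 0.0982 res mm [[0.0, -0.2], [-0.1, 0.7], [-0.2, 0.5], [0.2, -1.0]]
org [ 0.5529 -0.252 ] yaw -0.1216 res mm [[1.3, -2.0], [-1.6, -1.4], [-1.2, 1.9], [1.5, 1.5]]
pivot [ 0.50708724 -0.22423202] [ 0.50664195 -0.22421913] knob [ 0.49424434 -0.33932326]
stop/fence corner [ 0.59121562 -0.19715963] [ 0.58996586 -0.19611903]
long [ 0.55916619 -0.26909997] [[-0.01367635  0.05333848]
 [ 0.02957444  0.05352925]
 [ 0.03159343 -0.0865036 ]
 [-0.01436934 -0.08507654]]
```

```bash
python3 -m handwheel '[[-0.013,0.026,0.2,0,0,0],[-0.013,0.026,0.4,0,0,0],[-0.013,0.026,0.6,0,0,0],[-0.013,0.026,0.725,0,0,0],[-0.013,0.026,0.725,0,0,0],[-0.013,0.026,0.725,0,0,0],[-0.013,0.026,0.725,0,0,0]]' 0.1 && python3 -m handwheel '[[0,0,0,0,0,0],[0,0,0,0,0,0],[0,0,0,0,0,0]]' 0.27; python3 plan.py .4943,-.341,.046,1.463
```

```text
time: 7.78
tool_pos: [0.4957, -0.3429, 0.0487]
ee_rot: [3.138, 0.002, 1.466]
wrist_force: [-0.3, -0.3, 0.7]
width: 0.0426
finger_force: 0.0
time: 8.03
tool_pos: [0.4954, -0.3435, 0.0485]
ee_rot: [3.138, 0.002, 1.465]
wrist_force: [-0.3, -0.2, 0.4]
width: 0.0343
finger_force: 0.0
now [ 0.4954 -0.3435  0.0485] 1.465 F [-0.3 -0.2  0.4] w 0.0343 t 8.03
.4943,-.341,.046,1.463 -> [0.012, -0.007, 0.012] wz 0.004 rows>= 0.1
```

```bash
R='x'; python3 -m handwheel '[[0.012,-0.075,0.01,0,0,0.233],[0.025,-0.147,0.01,0,0,0.467],[0.047,-0.217,0.01,0,0,0.7],[0.077,-0.284,0.01,0,0,0.933],[0.077,-0.284,0.01,0,0,0.933]]' && python3 -m handwheel '[[0.0045,-0.073,0,0,0,0.233],[0.018,-0.145,0,0,0,0.467],[0.04,-0.215,0,0,0,0.7],[0.07,-0.282,0,0,0,0.933],[0.07,-0.282,0,0,0,0.933]]'; python3 plan.py .3887,-.2454,.046,0.18
```

```text
time: 8.45
tool_pos: [0.4387, -0.3213, 0.0455]
ee_rot: [3.14, 0.0, 0.974]
wrist_force: [0.2, 0.1, -0.2]
width: 0.0347
finger_force: 0.0
time: 8.87
tool_pos: [0.4005, -0.2776, 0.045]
ee_rot: [3.14, -0.001, 0.489]
wrist_force: [0.4, -0.2, 0.6]
width: 0.0342
finger_force: 0.0
now [ 0.4005 -0.2776  0.045 ] 0.489 F [ 0.4 -0.2  0.6] w 0.0342 t 8.87
.3887,-.2454,.046,0.18 -> [0.024, -0.17, -0.005] wz 0.591 rows>= 2.5
```

```bash
python3 -m handwheel '[[0.0045,-0.073,0,0,0,0.233],[0.018,-0.145,0,0,0,0.467],[0.04,-0.215,0,0,0,0.7],[0.07,-0.282,0,0,0,0.933],[0.07,-0.282,0,0,0,0.933],[0.07,-0.282,0,0,0,0.933]]'; python3 - <<'E'
from h import *;import m
im=viewer.snapshot('top');hsv=cv2.cvtColor(im,cv2.COLOR_RGB2HSV)
mk=((hsv[...,0]<6)|(hsv[...,0]>174))&(hsv[...,1]>150)&(hsv[...,2]>100);mk[:,:365]=0;mk[:,460:]=0;mk[:160]=0;mk[260:]=0
v,u=np.nonzero(mk);print(len(u),u.min(),u.max(),v.min(),v.max())
P=np.array([onz(m.c,a,b,.024)[:2] for a,b in zip(u,v)]);pv=np.array([.5068,-.2238]);d=P-pv;far=d[np.linalg.norm(d,axis=1)>.045]
print('ang',[(np.arctan2(q[1],q[0])+.118-np.pi)%(2*np.pi) for q in [far.mean(0)]],np.linalg.norm(far,axis=1).max())
E
python3 plan.py
```

```text
time: 9.37
tool_pos: [0.3872, -0.2221, 0.0445]
ee_rot: [3.141, -0.001, 0.007]
wrist_force: [-0.3, -0.4, -0.6]
width: 0.0341
finger_force: 0.0
org [ 0.5531 -0.2509] yaw -0.116 res mm [[-0.9, -1.2], [-2.0, 2.5], [1.7, 1.3], [1.2, -2.6]]
org [0.6032 0.2537] yaw 0.0982 res mm [[0.0, -0.2], [-0.1, 0.7], [-0.2, 0.5], [0.2, -1.0]]
322 383 399 212 248
ang [np.float64(0.10806241846638098)] 0.08706894771144026
now [ 0.387  -0.2223  0.0443] 0.005 F [-0.5  0.3  0.5] w 0.0345 t 9.42
```

```bash
python3 plan.py .387,-.222,.11,.005 .43,-.24,.15,.5 .50,-.26,.15,1.0 .5595,-.268,.13,1.453 .5595,-.268,.028,1.453
```

```text
now [ 0.387  -0.2223  0.0443] 0.005 F [-0.5  0.3  0.5] w 0.0345 t 9.42
.387,-.222,.11,.005 -> [-0.0, -0.002, -0.328] wz 0.001 rows>= 1.6
.43,-.24,.15,.5 -> [0.215, 0.091, -0.2] wz -0.945 rows>= 4.0
.50,-.26,.15,1.0 -> [0.259, 0.256, 0.0] wz -0.955 rows>= 4.0
.5595,-.268,.13,1.453 -> [0.127, 0.272, 0.1] wz -0.865 rows>= 3.6
.5595,-.268,.028,1.453 -> [0.0, -0.0, 0.51] wz -0.0 rows>= 2.4
```

```bash
python3 -m handwheel '[[0,0,-0.15,0,0,0],[0,0,-0.33,0,0,0],[0.1,0.05,-0.43,0,0,-0.3],[0.215,0.09,-0.53,0,0,-0.6],[0.215,0.09,-0.53,0,0,-0.945],[0.215,0.09,-0.53,0,0,-0.945],[0.215,0.09,-0.53,0,0,-0.945]]' && python3 -m handwheel '[[0.26,0.256,0,0,0,-0.955],[0.26,0.256,0,0,0,-0.955],[0.26,0.256,0,0,0,-0.955],[0.26,0.256,0,0,0,-0.955],[0.26,0.256,0,0,0,-0.955]]' -0.32 && python3 -m handwheel '[[0.127,0.272,0.1,0,0,-0.865],[0.127,0.272,0.1,0,0,-0.865],[0.127,0.272,0.1,0,0,-0.865],[0.127,0.272,0.1,0,0,-0.865],[0.127,0.272,0.1,0,0,-0.865],[0.127,0.272,0.1,0,0,-0.865],[0.127,0.272,0.1,0,0,-0.865]]'; python3 plan.py .5595,-.268,.028,1.453
```

```text
time: 10.0
tool_pos: [0.4301, -0.2409, 0.1502]
ee_rot: [-3.142, -0.0, 0.499]
wrist_force: [-0.1, -0.9, 0.6]
width: 0.0341
finger_force: 0.0
time: 10.42
tool_pos: [0.4996, -0.2607, 0.1487]
ee_rot: [-3.139, -0.0, 0.996]
wrist_force: [0.5, 0.5, -0.2]
width: 0.0615
finger_force: 0.0
time: 11.0
tool_pos: [0.5587, -0.2688, 0.1302]
ee_rot: [3.141, -0.0, 1.444]
wrist_force: [-0.4, -0.1, 0.5]
width: 0.0618
finger_force: 0.0
now [ 0.5587 -0.2688  0.1302] 1.444 F [-0.4 -0.1  0.5] w 0.0618 t 11.0
.5595,-.268,.028,1.453 -> [0.005, 0.003, 0.511] wz -0.018 rows>= 2.5
```

```bash
python3 -m handwheel '[[0,0.003,0.2,0,0,-0.018],[0,0.003,0.4,0,0,-0.018],[0,0.003,0.5,0,0,-0.018],[0,0.003,0.51,0,0,-0.018],[0,0.003,0.51,0,0,-0.018],[0,0.003,0.51,0,0,-0.018]]' && python3 -m handwheel '[[0,0,0,0,0,0],[0,0,0,0,0,0],[0,0,0,0,0,0],[0,0,0,0,0,0],[0,0,0,0,0,0]]' 1; python3 plan.py  .559,-.268,.05,1.453
```

```text
time: 11.5
tool_pos: [0.5597, -0.2689, 0.0289]
ee_rot: [3.141, 0.0, 1.455]
wrist_force: [0.1, 0.7, -0.3]
width: 0.0622
finger_force: 0.0
time: 11.92
tool_pos: [0.5577, -0.2687, 0.029]
ee_rot: [-3.138, 0.0, 1.456]
wrist_force: [-5.7, 1.2, 5.1]
width: 0.0451
finger_force: 30.0
now [ 0.5577 -0.2687  0.029 ] 1.456 F [-5.7  1.2  5.1] w 0.0451 t 11.92
.559,-.268,.05,1.453 -> [0.004, 0.006, -0.105] wz 0.006 rows>= 0.5
```

```bash
python3 -m handwheel '[[0,-0.005,-0.05,0,0,0],[0,-0.01,-0.1,0,0,0],[0,-0.01,-0.25,0,0,0],[0,-0.01,-0.45,0,0,0],[0,-0.01,-0.65,0,0,0],[0,-0.01,-0.85,0,0,0],[0,-0.01,-1,0,0,0],[0,-0.01,-1,0,0,0],[0,-0.01,-1,0,0,0]]'; python3 plan.py  .555,-.20,.27,1.46 .575,-.03,.27,1.56 .6,.12,.25,1.669
```

```text
time: 12.67
tool_pos: [0.559, -0.2691, 0.2327]
ee_rot: [3.134, 0.003, 1.457]
wrist_force: [-0.9, -0.3, -1.3]
width: 0.0445
finger_force: 30.0
now [ 0.559  -0.2691  0.2327] 1.457 F [-0.9 -0.3 -1.3] w 0.0445 t 12.67
.555,-.20,.27,1.46 -> [0.341, -0.059, -0.186] wz -0.006 rows>= 1.9
.575,-.03,.27,1.56 -> [0.856, 0.005, 0.0] wz -0.191 rows>= 4.1
.6,.12,.25,1.669 -> [0.751, 0.117, 0.1] wz -0.208 rows>= 3.7
```

```bash
python3 -m handwheel '[[0.17,-0.03,-0.18,0,0,0],[0.34,-0.06,-0.18,0,0,0],[0.34,-0.06,-0.18,0,0,0]]' && python3 -m handwheel '[[0.2,0,0,0,0,-0.05],[0.4,0,0,0,0,-0.1],[0.6,0,0,0,0,-0.15],[0.856,0,0,0,0,-0.19],[0.856,0,0,0,0,-0.19],[0.856,0,0,0,0,-0.19]]'; python3 plan.py .6,.12,.25,1.669 .6084,.201,.12,1.669; python3 - <<'E'
from h import *;import pickle,m
c=pickle.load(open('w1.pkl','rb'))
D=np.array([onz(c,*p,.016)[:2] for p in[(289.6,94.4),(346.6,94.4)]]);T=np.array([onz(c,*p,.016)[:2] for p in[(349,224),(288,224)]])
print(D,(D-m.to)@m.tR,'expect y .024; end -.136',(T-m.to)@m.tR)
E
```

```text
time: 12.92
tool_pos: [0.5539, -0.194, 0.2661]
ee_rot: [3.139, -0.003, 1.462]
wrist_force: [0.7, -0.6, 0.2]
width: 0.0445
finger_force: 30.0
time: 13.42
tool_pos: [0.5724, -0.0264, 0.262]
ee_rot: [-3.138, -0.001, 1.561]
wrist_force: [0.4, -0.7, -0.6]
width: 0.0444
finger_force: 30.0
now [ 0.5724 -0.0264  0.262 ] 1.561 F [ 0.4 -0.7 -0.6] w 0.0444 t 13.42
.6,.12,.25,1.669 -> [0.733, 0.131, 0.06] wz -0.206 rows>= 3.6
.6084,.201,.12,1.669 -> [0.399, 0.082, 0.65] wz -0.0 rows>= 3.7
org [ 0.5531 -0.2509] yaw -0.116 res mm [[-0.9, -1.2], [-2.0, 2.5], [1.7, 1.3], [1.2, -2.6]]
org [0.6032 0.2537] yaw 0.0982 res mm [[0.0, -0.2], [-0.1, 0.7], [-0.2, 0.5], [0.2, -1.0]]
[[0.56862869 0.27543193]
 [0.63337161 0.28190199]] [[-0.0322501   0.02500877]
 [ 0.03281524  0.02510307]] expect y .024; end -.136 [[ 0.04000507 -0.13116811]
 [-0.03763514 -0.1312209 ]]
```

```bash
python3 -m handwheel '[[0.2,0.03,0,0,0,-0.05],[0.4,0.06,0,0,0,-0.1],[0.6,0.1,0.06,0,0,-0.2],[0.733,0.131,0.06,0,0,-0.206],[0.733,0.131,0.06,0,0,-0.206],[0.733,0.131,0.06,0,0,-0.206]]'&& python3 -m handwheel '[[0.2,0.04,0.2,0,0,0],[0.4,0.08,0.4,0,0,0],[0.4,0.08,0.6,0,0,0],[0.4,0.08,0.8,0,0,0],[0.4,0.08,0.9,0,0,0],[0.4,0.08,0.9,0,0,0],[0.4,0.08,0.9,0,0,0],[0.4,0.08,0.9,0,0,0]]'; python3 plan.py .6083,.202,.024,1.669
```

```text
time: 13.92
tool_pos: [0.6012, 0.1161, 0.2501]
ee_rot: [-3.138, 0.001, 1.664]
wrist_force: [0.2, 0.1, -0.6]
width: 0.0445
finger_force: 30.0
time: 14.58
tool_pos: [0.6117, 0.1963, 0.0748]
ee_rot: [3.138, 0.0, 1.662]
wrist_force: [0.6, -0.6, -0.3]
width: 0.045
finger_force: 30.0
now [0.6117 0.1963 0.0748] 1.662 F [ 0.6 -0.6 -0.3] w 0.045 t 14.58
.6083,.202,.024,1.669 -> [0.03, -0.014, 0.254] wz -0.014 rows>= 1.2
```

```bash
python3 -m handwheel '[[0.03,-0.014,0.05,0,0,-0.014],[0.03,-0.014,0.05,0,0,-0.014],[0.03,-0.014,0.1,0,0,-0.014],[0.03,-0.014,0.17,0,0,-0.014],[0.03,-0.014,0.22,0,0,-0.014],[0.03,-0.014,0.252,0,0,-0.014],[0.03,-0.014,0.252,0,0,-0.014],[0.03,-0.014,0.252,0,0,-0.014]]'; python3 plan.py .6083,.202,.0235,1.669
```

```text
time: 15.25
tool_pos: [0.6066, 0.2037, 0.0224]
ee_rot: [3.141, -0.0, 1.671]
wrist_force: [-1.0, -0.2, 2.7]
width: 0.0445
finger_force: 30.0
now [0.6066 0.2037 0.0224] 1.671 F [-1.  -0.2  2.7] w 0.0445 t 15.25
.6083,.202,.0235,1.669 -> [-0.009, 0.008, -0.005] wz 0.005 rows>= 0.1
```

Contact is light at the expected height. Next I release, lift straight up and check.

```bash
python3 -m handwheel '[[0,0,0,0,0,0],[0,0,0,0,0,0],[0,0,0,0,0,0],[0,0,0,0,0,0]]' -0.4 && python3 -m handwheel '[[0,0,-0.1,0,0,0],[0,0,-0.3,0,0,0],[-0.1,0,-0.5,0,0,0],[-0.4,0,-0.7,0,0,0],[-0.4,0,-0.7,0,0,0],[-0.4,0,-0.7,0,0,0],[-0.4,0,-0.7,0,0,0]]'; python3 plan.py .58,.02,.26,1.6 .40,-.03,.16,1.57 .395,-.11,.09,1.57; python3 -c "
from h import *
c,_=save('wrist','w3.png');import pickle;pickle.dump(c,open('w3.pkl','wb'))
im=cv2.imread('pics/w3.png')
cv2.imwrite('pics/w3c.png',cv2.resize(im[0:270,220:420],None,fx=2.2,fy=2.2,interpolation=cv2.INTER_CUBIC))"
```

```text
time: 15.58
tool_pos: [0.6065, 0.2036, 0.0215]
ee_rot: [3.142, -0.0, 1.671]
wrist_force: [0.1, -0.4, 0.6]
width: 0.065
finger_force: 0.0
time: 16.17
tool_pos: [0.6155, 0.123, 0.1635]
ee_rot: [3.138, -0.001, 1.669]
wrist_force: [-0.0, 0.0, -1.4]
width: 0.0656
finger_force: 0.0
now [0.6155 0.123  0.1635] 1.669 F [-0.   0.  -1.4] w 0.0656 t 16.17
.58,.02,.26,1.6 -> [-0.495, -0.227, -0.482] wz 0.131 rows>= 3.5
.40,-.03,.16,1.57 -> [-0.224, -0.907, 0.5] wz 0.057 rows>= 5.1
.395,-.11,.09,1.57 -> [-0.4, -0.025, 0.35] wz -0.0 rows>= 2.6
```

View pics/w3c.png

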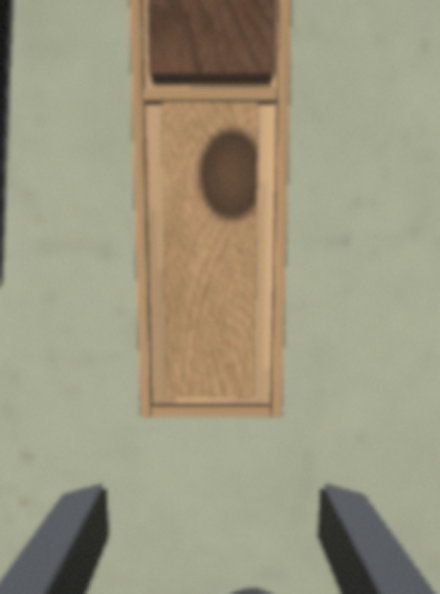

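The offcut lies in the pocket, at crop rows 102–398 and cols 160–257. The divider edge is at row 102 and the end wall at row 404. I check that numerically.

```bash
python3 - <<'E'
from h import *;import pickle,m
c=pickle.load(open('w3.pkl','rb'));f=lambda p,z:onz(c,p[0]/2.2+220,p[1]/2.2,z)[:2]
L=np.array([f(p,.034) for p in[(161,103),(257,103),(254,400),(163,399)]]);print('blk',((L-m.to)@m.tR).round(4).tolist(),((L.mean(0)-m.to)@m.tR))
P=np.array([f(p,.016) for p in[(145,103),(277,103),(272,404),(151,404)]]);print('pocket',((P-m.to)@m.tR).round(4).tolist(),((P.mean(0)-m.to)@m.tR))
E
python3 plan.py .48,.09,.16,1.57 .395,-.03,.16,1.57 .395,-.11,.09,1.57
```

```text
org [ 0.5531 -0.2509] yaw -0.116 res mm [[-0.9, -1.2], [-2.0, 2.5], [1.7, 1.3], [1.2, -2.6]]
org [0.6032 0.2537] yaw 0.0982 res mm [[0.0, -0.2], [-0.1, 0.7], [-0.2, 0.5], [0.2, -1.0]]
blk [[-0.0231, 0.019], [0.0214, 0.0191], [0.0221, -0.1212], [-0.0246, -0.1207]] [-0.0010701  -0.05095136]
pocket [[-0.0322, 0.0237], [0.0325, 0.0238], [0.0333, -0.127], [-0.0326, -0.1269]] [ 0.00025135 -0.05160542]
now [0.6144 0.124  0.1615] 1.67 F [ 0.1  0.1 -0.9] w 0.0657 t 16.22
.48,.09,.16,1.57 -> [-0.102, -0.686, 0.008] wz 0.191 rows>= 3.3
.395,-.03,.16,1.57 -> [-0.6, -0.425, -0.0] wz -0.0 rows>= 3.5
.395,-.11,.09,1.57 -> [-0.4, 0.0, 0.35] wz -0.0 rows>= 2.5
```

```bash
python3 -m handwheel '[[-0.05,-0.2,0,0,0,0.05],[-0.1,-0.4,0,0,0,0.1],[-0.1,-0.69,0,0,0,0.19],[-0.1,-0.69,0,0,0,0.19],[-0.1,-0.69,0,0,0,0.19]]' -0.5 && python3 -m handwheel '[[-0.1,-0.15,0,0,0,0],[-0.25,-0.3,0,0,0,0],[-0.4,-0.43,0,0,0,0],[-0.7,-0.43,0,0,0,0],[-1,-0.43,0.2,0,0,0],[-1,-0.43,0.4,0,0,0],[-1,-0.43,0.4,0,0,0],[-1,-0.43,0.4,0,0,0]]'; python3 plan.py .395,-.11,.022,1.57
```

```text
time: 16.63
tool_pos: [0.4748, 0.0913, 0.1596]
ee_rot: [-3.137, -0.0, 1.574]
wrist_force: [1.1, 0.2, -0.3]
width: 0.0706
finger_force: 0.0
time: 17.3
tool_pos: [0.3897, -0.1101, 0.075]
ee_rot: [-3.13, -0.004, 1.569]
wrist_force: [-0.7, 0.6, -0.6]
width: 0.0702
finger_force: 0.0
now [ 0.3897 -0.1101  0.075 ] 1.569 F [-0.7  0.6 -0.6] w 0.0702 t 17.3
.395,-.11,.022,1.57 -> [0.001, 0.027, 0.265] wz -0.002 rows>= 1.3
```

```bash
python3 -m handwheel '[[0,0.027,0,0,0,0],[0,0.027,0.1,0,0,0],[0,0.027,0.2,0,0,0],[0,0.027,0.262,0,0,0],[0,0.027,0.262,0,0,0],[0,0.027,0.262,0,0,0]]' && python3 -m handwheel '[[0,0,0,0,0,0],[0,0,0,0,0,0],[0,0,0,0,0,0],[0,0,0,0,0,0],[0,0,0,0,0,0]]' 1; python3 -c "
from m import *
o=np.array([.553,-.2515]);t=-.118;R=np.array([[np.cos(t),-np.sin(t)],[np.sin(t),np.cos(t)]])
print('goal',o+R@[.003,.019])"; python3 plan.py .395,-.11,.16,1.57 .47,-.18,.17,1.52
```

```text
time: 17.8
tool_pos: [0.4001, -0.1088, 0.0302]
ee_rot: [3.14, -0.0, 1.574]
wrist_force: [0.1, -0.3, -0.2]
width: 0.0707
finger_force: 0.0
time: 18.22
tool_pos: [0.3994, -0.1099, 0.0304]
ee_rot: [3.14, 0.0, 1.572]
wrist_force: [-0.5, 1.8, 3.8]
width: 0.0497
finger_force: 30.0
org [ 0.5531 -0.2509] yaw -0.116 res mm [[-0.9, -1.2], [-2.0, 2.5], [1.7, 1.3], [1.2, -2.6]]
org [0.6032 0.2537] yaw 0.0982 res mm [[0.0, -0.2], [-0.1, 0.7], [-0.2, 0.5], [0.2, -1.0]]
goal [ 0.55821594 -0.2329853 ]
now [ 0.3994 -0.1099  0.0304] 1.572 F [-0.5  1.8  3.8] w 0.0497 t 18.22
.395,-.11,.16,1.57 -> [-0.0, -0.022, -0.648] wz 0.003 rows>= 3.1
.47,-.18,.17,1.52 -> [-0.35, 0.375, -0.05] wz 0.095 rows>= 2.5
```

```bash
python3 -m handwheel '[[0,0,-0.1,0,0,0],[0,0,-0.3,0,0,0],[0,0,-0.5,0,0,0],[0,0,-0.5,0,0,0],[0,0,-0.5,0,0,0]]' && python3 -m handwheel '[[-0.1,0.15,0,0,0,0.05],[-0.25,0.3,0,0,0,0.1],[-0.4,0.5,0,0,0,0.15],[-0.62,0.79,0,0,0,0.22],[-0.62,0.79,0,0,0,0.22],[-0.62,0.79,0,0,0,0.22],[-0.62,0.79,0,0,0,0.22],[-0.62,0.79,0,0,0,0.22]]'; python3 plan.py .5582,-.233,.07,1.453 .5582,-.233,.044,1.453
```

```text
time: 18.63
tool_pos: [0.4006, -0.1106, 0.132]
ee_rot: [3.135, 0.002, 1.572]
wrist_force: [-1.2, -0.3, -1.7]
width: 0.05
finger_force: 30.0
time: 19.3
tool_pos: [0.5554, -0.2329, 0.1266]
ee_rot: [-3.137, -0.002, 1.456]
wrist_force: [0.6, 0.5, -0.9]
width: 0.0495
finger_force: 30.0
now [ 0.5554 -0.2329  0.1266] 1.456 F [ 0.6  0.5 -0.9] w 0.0495 t 19.3
.5582,-.233,.07,1.453 -> [0.001, 0.014, 0.283] wz 0.006 rows>= 1.4
.5582,-.233,.044,1.453 -> [0.0, -0.0, 0.13] wz -0.0 rows>= 0.6
```

```bash
python3 -m handwheel '[[-0.015,0.012,0.1,0,0,0.006],[-0.015,0.012,0.2,0,0,0.006],[-0.015,0.012,0.28,0,0,0.006],[-0.015,0.012,0.28,0,0,0.006],[-0.015,0.012,0.28,0,0,0.006],[-0.015,0.012,0.28,0,0,0.006]]'; python3 plan.py .5577,-.236,.0435,1.453
```

```text
time: 19.8
tool_pos: [0.5589, -0.2365, 0.075]
ee_rot: [3.139, 0.001, 1.454]
wrist_force: [1.1, -0.6, -0.4]
width: 0.0496
finger_force: 30.0
now [ 0.5589 -0.2365  0.075 ] 1.454 F [ 1.1 -0.6 -0.4] w 0.0496 t 19.8
.5577,-.236,.0435,1.453 -> [0.002, -0.006, 0.158] wz 0.002 rows>= 0.8
```

```bash
python3 -m handwheel '[[0,-0.005,0.05,0,0,0],[0,-0.005,0.1,0,0,0],[0,-0.005,0.13,0,0,0],[0,-0.005,0.15,0,0,0],[0,-0.005,0.15,0,0,0],[0,-0.005,0.15,0,0,0],[0,-0.005,0.15,0,0,0]]'; python3 plan.py .5577,-.236,.0435,1.453; python3 -c "
from h import *
save('top','t2.png')
im=cv2.imread('pics/t2.png')
"
```

```text
time: 20.38
tool_pos: [0.5579, -0.2368, 0.043]
ee_rot: [-3.141, -0.0, 1.453]
wrist_force: [0.3, 0.8, -0.9]
width: 0.0494
finger_force: 30.0
now [ 0.5579 -0.2368  0.043 ] 1.453 F [ 0.3  0.8 -0.9] w 0.0494 t 20.38
.5577,-.236,.0435,1.453 -> [0.004, -0.001, -0.003] wz 0.001 rows>= 0.0
```

```bash
python3 -m handwheel '[[0.012,0,0.003,0,0,0],[0.024,0,0.003,0,0,0],[0.035,0,0.003,0,0,0],[0.035,0,0.003,0,0,0],[0.035,0,0.003,0,0,0]]'; python3 -m handwheel '[[0.005,0,0,0,0,0],[0.01,0,0,0,0,0],[0.01,0,0,0,0,0]]'; python3 plan.py
```

```text
time: 20.85
tool_pos: [0.5588, -0.2296, 0.0427]
ee_rot: [3.141, -0.0, 1.454]
wrist_force: [-0.8, 0.1, -0.9]
width: 0.0495
finger_force: 30.0
time: 21.1
tool_pos: [0.5588, -0.2289, 0.0429]
ee_rot: [3.141, 0.002, 1.453]
wrist_force: [-0.6, -2.5, 0.2]
width: 0.0496
finger_force: 30.0
now [ 0.5588 -0.2289  0.0429] 1.453 F [-0.6 -2.5  0.2] w 0.0496 t 21.1
```

```bash
python3 -m handwheel '[[0.006,0,0,0,0,0],[0.006,0,0,0,0,0],[0.006,0.005,0,0,0,0],[0.006,0.01,0,0,0,0],[0.006,0.01,0,0,0,0]]'; python3 -m handwheel '[[0,0.005,0,0,0,0],[0,0.01,0,0,0,0],[0,0.01,0,0,0,0]]';python3 plan.py
```

```text
time: 21.52
tool_pos: [0.5598, -0.2289, 0.0428]
ee_rot: [-3.139, 0.004, 1.453]
wrist_force: [-3.9, -5.5, 0.4]
width: 0.0502
finger_force: 30.0
time: 21.77
tool_pos: [0.5602, -0.2289, 0.0428]
ee_rot: [-3.136, 0.003, 1.452]
wrist_force: [-7.4, -3.3, 2.6]
width: 0.0498
finger_force: 30.0
now [ 0.5602 -0.2289  0.0428] 1.452 F [-7.4 -3.3  2.6] w 0.0498 t 21.77
```

```bash
python3 -m handwheel '[[0,-0.005,0,0,0,0],[0,-0.005,0,0,0,0],[0,-0.005,0,0,0,0],[0,-0.005,0,0,0,0],[0,-0.005,-0.1,0,0,0],[0,-0.005,-0.3,0,0,0],[0,-0.005,-0.45,0,0,0],[0,-0.005,-0.45,0,0,0]]' -0.28; python3 plan.py .5,-.22,.15,1.0 .43,-.22,.15,.5 .387,-.224,.13,.02 .387,-.224,.045,.02
```

```text
time: 22.43
tool_pos: [0.5662, -0.2284, 0.1414]
ee_rot: [3.128, 0.004, 1.454]
wrist_force: [0.1, -0.1, 0.8]
width: 0.06
finger_force: 0.0
now [ 0.5662 -0.2284  0.1414] 1.454 F [ 0.1 -0.1  0.8] w 0.06 t 22.43
.5,-.22,.15,1.0 -> [0.003, -0.334, -0.043] wz 0.867 rows>= 3.6
.43,-.22,.15,.5 -> [-0.189, -0.295, -0.0] wz 0.955 rows>= 4.0
.387,-.224,.13,.02 -> [-0.198, -0.086, 0.1] wz 0.917 rows>= 3.8
.387,-.224,.045,.02 -> [0.0, -0.0, 0.425] wz -0.0 rows>= 2.0
```

```bash
python3 -m handwheel '[[0,-0.334,-0.04,0,0,0.867],[0,-0.334,-0.04,0,0,0.867],[0,-0.334,-0.04,0,0,0.867],[0,-0.334,-0.04,0,0,0.867],[0,-0.334,-0.04,0,0,0.867]]' 0.05 && python3 -m handwheel '[[-0.19,-0.295,0,0,0,0.955],[-0.19,-0.295,0,0,0,0.955],[-0.19,-0.295,0,0,0,0.955],[-0.19,-0.295,0,0,0,0.955],[-0.19,-0.295,0,0,0,0.955]]' && python3 -m handwheel '[[-0.2,-0.086,0.1,0,0,0.917],[-0.2,-0.086,0.1,0,0,0.917],[-0.2,-0.086,0.1,0,0,0.917],[-0.2,-0.086,0.1,0,0,0.917],[-0.2,-0.086,0.1,0,0,0.917],[-0.2,-0.086,0.1,0,0,0.917],[-0.2,-0.086,0.1,0,0,0.917]]';  python3 plan.py .387,-.224,.045,.02; python3 - <<'E'
from m import *
im=viewer.snapshot('top');cv2.imwrite('pics/t3.png',im[:,:,::-1]);cv2.imwrite('pics/t3c.png',cv2.resize(im[160:260,350:450,::-1],None,fx=6,fy=6,interpolation=cv2.INTER_CUBIC))
E
```

```text
time: 22.85
tool_pos: [0.4956, -0.2188, 0.1406]
ee_rot: [3.141, -0.001, 0.998]
wrist_force: [0.2, 1.1, 0.3]
width: 0.0447
finger_force: 0.0
time: 23.27
tool_pos: [0.4255, -0.2191, 0.1405]
ee_rot: [-3.142, -0.001, 0.499]
wrist_force: [-1.3, 0.2, 0.3]
width: 0.0447
finger_force: 0.0
time: 23.85
tool_pos: [0.3826, -0.2233, 0.1207]
ee_rot: [-3.141, -0.0, 0.024]
wrist_force: [-0.0, 0.8, -1.0]
width: 0.0447
finger_force: 0.0
now [ 0.3826 -0.2233  0.1207] 0.024 F [-0.   0.8 -1. ] w 0.0447 t 23.85
.387,-.224,.045,.02 -> [0.022, 0.004, 0.379] wz 0.008 rows>= 1.8
org [ 0.5531 -0.2509] yaw -0.116 res mm [[-0.9, -1.2], [-2.0, 2.5], [1.7, 1.3], [1.2, -2.6]]
org [0.6032 0.2537] yaw 0.0982 res mm [[0.0, -0.2], [-0.1, 0.7], [-0.2, 0.5], [0.2, -1.0]]
```

View pics/t3c.png

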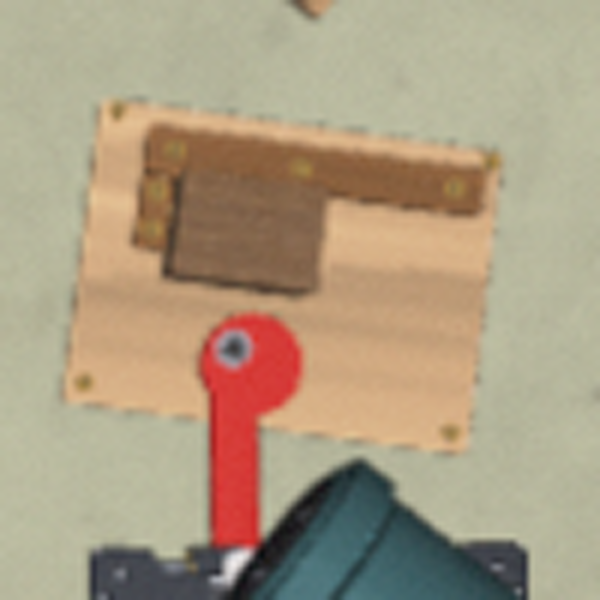

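The short block sits against fence and stop, at crop (165–328, 165–295), and the lever is open at about 0.1. Next I cage the knob.

```bash
python3 -m handwheel '[[0.022,0.004,0.1,0,0,0],[0.022,0.004,0.2,0,0,0],[0.022,0.004,0.3,0,0,0],[0.022,0.004,0.375,0,0,0],[0.022,0.004,0.375,0,0,0],[0.022,0.004,0.375,0,0,0]]' && python3 -m handwheel '[[0,0,0,0,0,0],[0,0,0,0,0,0],[0,0,0,0,0,0]]' 0.3; python3 plan.py .387,-.224,.045,.02
```

```text
time: 24.4
tool_pos: [0.3863, -0.2236, 0.0451]
ee_rot: [-3.14, 0.001, 0.021]
wrist_force: [0.6, -0.4, 1.2]
width: 0.0446
finger_force: 0.0
time: 24.65
tool_pos: [0.3875, -0.2246, 0.0471]
ee_rot: [3.14, -0.002, 0.02]
wrist_force: [-0.4, 1.0, 0.3]
width: 0.0331
finger_force: 0.0
now [ 0.3875 -0.2246  0.0471] 0.02 F [-0.4  1.   0.3] w 0.0331 t 24.65
.387,-.224,.045,.02 -> [-0.002, -0.003, 0.01] wz -0.0 rows>= 0.1
```

```bash
python3 -m handwheel '[[0.0045,0.073,0,0,0,-0.233],[0.018,0.145,0,0,0,-0.467],[0.04,0.215,0,0,0,-0.7],[0.07,0.282,0,0,0,-0.933],[0.07,0.282,0,0,0,-0.933]]' && python3 -m handwheel '[[0.0045,0.073,0,0,0,-0.233],[0.018,0.145,0,0,0,-0.467],[0.04,0.215,0,0,0,-0.7],[0.056,0.254,0,0,0,-0.833],[0.056,0.254,0,0,0,-0.833],[0.056,0.254,0,0,0,-0.833]]'; cat > a.py <<'E'
import numpy as np
from h import robot
o=robot.get_obs();d=o['tool_pos'][:2]-[.5068,-.2238];f=np.arctan2(d[1],d[0]);F=o['wrist_force'][:2]
print('a_tool',((f+.118-np.pi)%(2*np.pi)).round(3),'r',np.linalg.norm(d).round(4),'Ftan',(F@[-np.sin(f),np.cos(f)]).round(2),'Frad',(F@d/np.linalg.norm(d)).round(2))
E
python3 a.py
```

```text
time: 25.07
tool_pos: [0.4026, -0.2821, 0.0466]
ee_rot: [3.139, -0.0, 0.509]
wrist_force: [0.1, -0.7, -0.2]
width: 0.0327
finger_force: 0.0
time: 25.57
tool_pos: [0.4364, -0.3189, 0.0459]
ee_rot: [3.141, -0.0, 0.94]
wrist_force: [0.2, 0.6, -0.3]
width: 0.0329
finger_force: 0.0
a_tool 1.051 r 0.1183 Ftan -0.15 Frad -0.59
```

```bash
python3 -m handwheel '[[0,0.015,0,0,0,-0.048],[0.0005,0.03,0,0,0,-0.095],[0.0005,0.03,0,0,0,-0.095],[0.0005,0.03,0,0,0,-0.095]]' && python3 a.py;  python3 -m handwheel '[[0,0.015,0,0,0,-0.048],[0,0.02,0,0,0,-0.06],[0,0.02,0,0,0,-0.06]]' && python3 a.py
```

```text
time: 25.9
tool_pos: [0.441, -0.3221, 0.0458]
ee_rot: [-3.141, -0.0, 0.993]
wrist_force: [0.3, 1.7, 0.1]
width: 0.0333
finger_force: 0.8
a_tool 1.099 r 0.1183 Ftan -0.73 Frad -1.57
time: 26.15
tool_pos: [0.4436, -0.3237, 0.0456]
ee_rot: [-3.138, -0.001, 1.026]
wrist_force: [-4.2, 4.0, 3.4]
width: 0.0331
finger_force: 2.6
a_tool 1.125 r 0.1182 Ftan -5.7 Frad -1.12
```

```bash
python3 -m handwheel '[[0,0.008,0,0,0,-0.025],[0,0.016,0,0,0,-0.05],[0,0.016,0,0,0,-0.05],[0,0.016,0,0,0,-0.05]]' && python3 a.py
```

```text
time: 26.48
tool_pos: [0.4453, -0.3246, 0.0455]
ee_rot: [-3.135, -0.001, 1.052]
wrist_force: [-5.8, 5.1, 5.5]
width: 0.0328
finger_force: 4.0
a_tool 1.141 r 0.1181 Ftan -7.56 Frad -1.32
```

```bash
python3 -m handwheel '[[0,0.008,0,0,0,-0.025],[0,0.014,0,0,0,-0.045],[0,0.014,0,0,0,-0.045],[0,0.014,0,0,0,-0.045]]' && python3 a.py
```

```text
time: 26.82
tool_pos: [0.4467, -0.3253, 0.0454]
ee_rot: [-3.133, -0.002, 1.075]
wrist_force: [-9.8, 6.7, 7.7]
width: 0.0331
finger_force: 5.4
a_tool 1.154 r 0.118 Ftan -11.84 Frad -0.78
```

Firm, at about 12 N. Now back off, open, and lift clear.

```bash
python3 -m handwheel '[[0,-0.015,0,0,0,0],[0,-0.04,0,0,0,0],[0,-0.04,0,0,0,0],[0,-0.04,0,0,0,0]]' 0 && python3 a.py && python3 -m handwheel '[[0,0,-0.1,0,0,0],[0,0,-0.3,0,0,0],[0,0,-0.5,0,0,0],[-0.1,0,-0.7,0,0,0],[-0.3,0,-0.7,0,0,0],[-0.5,0,-0.7,0,0,0],[-0.5,0,-0.7,0,0,0]]'; python3 - <<'E'
from m import *
im=viewer.snapshot('top');cv2.imwrite('pics/t4c.png',cv2.resize(im[150:260,170:450,::-1],None,fx=2.8,fy=2.8,interpolation=cv2.INTER_CUBIC))
hsv=cv2.cvtColor(im,cv2.COLOR_RGB2HSV)
mk=((hsv[...,0]<6)|(hsv[...,0]>174))&(hsv[...,1]>150)&(hsv[...,2]>100);mk[:,:365]=0;mk[:,460:]=0;mk[:160]=0;mk[260:]=0
v,u=np.nonzero(mk);P=np.array([onz(c,a,b,.024)[:2] for a,b in zip(u,v)]);d=P-[.5068,-.2238];far=d[np.linalg.norm(d,axis=1)>.045].mean(0)
print('lever',(np.arctan2(far[1],far[0])+.118-np.pi)%(2*np.pi))
E
```

```text
time: 27.15
tool_pos: [0.4429, -0.3244, 0.0459]
ee_rot: [3.14, 0.0, 1.075]
wrist_force: [0.5, -0.4, 0.7]
width: 0.0472
finger_force: 0.0
a_tool 1.123 r 0.1192 Ftan 0.64 Frad 0.07
time: 27.73
tool_pos: [0.3923, -0.4181, 0.1868]
ee_rot: [3.139, 0.005, 1.068]
wrist_force: [0.0, -0.1, 0.1]
width: 0.0473
finger_force: 0.0
org [ 0.5531 -0.2509] yaw -0.116 res mm [[-0.9, -1.2], [-2.0, 2.5], [1.7, 1.3], [1.2, -2.6]]
org [0.6032 0.2537] yaw 0.0982 res mm [[0.0, -0.2], [-0.1, 0.7], [-0.2, 0.5], [0.2, -1.0]]
lever 1.0906168236554645
```

View pics/t4c.png

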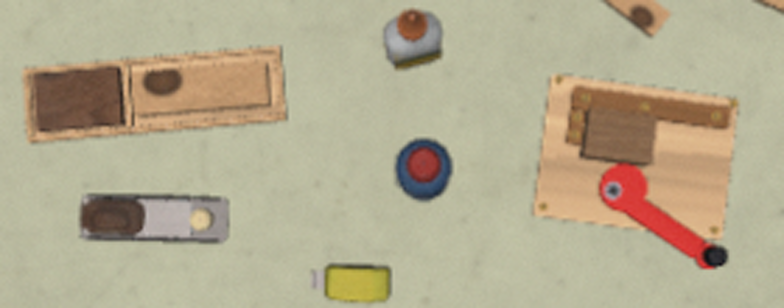

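The long offcut lies in the tray pocket at crop (132–270, 65–115). The short block is in the corner of the jig at (582–656, 108–165), with the cam against it and the lever at about 1.09. I run one numeric check, then hand in.

```bash
python3 - <<'E'
from m import *
S=pts([(588,108),(656,112),(652,165),(582,158)],2.8,(170,150),.057)
t=-.118;R=np.array([[np.cos(t),-np.sin(t)],[np.sin(t),np.cos(t)]]);q=(S.mean(0)-[.553,-.2515])@R
print('short in jig',q,((S-[.553,-.2515])@R).round(3).tolist())
if abs(q[0]-.005)<.006 and abs(q[1]-.025)<.006: print(robot.close_job())
E
```

```text
org [ 0.5531 -0.2509] yaw -0.116 res mm [[-0.9, -1.2], [-2.0, 2.5], [1.7, 1.3], [1.2, -2.6]]
org [0.6032 0.2537] yaw 0.0982 res mm [[0.0, -0.2], [-0.1, 0.7], [-0.2, 0.5], [0.2, -1.0]]
short in jig [0.00500485 0.02631647] [[0.029, 0.061], [0.034, -0.008], [-0.02, -0.01], [-0.022, 0.061]]
the job is handed in; nothing more can be done
None
```

The blocks have changed places and the job is handed in at about 28 s: the short block is in the jig against the fence and end stop with the cam closed at about 12 N at the knob, and the long offcut lies flat in the tray's long pocket; the judge's verdict was not shown.

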